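# Seat the brass-knobbed teapot's lid and log it

## Task

Gently press the lid of the teapot with the brass knob straight down with the fingertips until it sits fully home, then log it as passed by pressing the green button on the inspection box right down and letting it come back up. Do not lift, tip or shift the teapot, and leave the other teapots and their lids, the red and yellow buttons and everything else on the bench alone.

Things in the scene. Friction and masses are not known exactly. Their poses are not given: they have to be found in the camera images.
- pot_brass: Loose black cast-iron teapot with a brass (yellow metal) lid knob, 0.85 kg: body 122 mm across and 86 mm tall, foot 86 mm across; a spout sticks out to 94 mm from the centre along its own -x and up to 84 mm high. Origin: centre of its underside, z up.
- knob_brass (a point): Centre of the flat top of the brass (yellow metal) knob of that teapot's lid; the knob is a vertical disc 32 mm across and 14 mm thick on a rubber stem on the lid (lid 68 mm across). The top is 132 mm above the table with the lid fully raised, 122 mm with the lid home; the stem is springy, so the knob itself gives 1 mm for each 2 N (10 mm at most) and springs back.
- lid_brass (a joint): How far that lid is pushed down into the teapot's mouth, m: 0 fully raised, 0.010 fully home on the rim (hard stop); starts between 0 and 0.002. The lid is a tight sliding fit: about 5 N straight down on the knob moves it, and it stays where it is left; keep the push well under 40 N. While it stands proud, a plain collar up to 10 mm high, often in shadow, shows between it and the rim.
- pot_red: Loose black cast-iron teapot with a red lid knob, 0.85 kg: body 122 mm across and 86 mm tall, foot 86 mm across; a spout sticks out to 94 mm from the centre along its own -x and up to 84 mm high. Origin: centre of its underside, z up.
- knob_red (a point): Centre of the flat top of the red knob of that teapot's lid; the knob is a vertical disc 32 mm across and 14 mm thick on a rubber stem on the lid (lid 68 mm across). The top is 132 mm above the table with the lid fully raised, 122 mm with the lid home; the stem is springy, so the knob itself gives 1 mm for each 2 N (10 mm at most) and springs back.
- lid_red (a joint): How far that lid is pushed down into the teapot's mouth, m: 0 fully raised, 0.010 fully home on the rim (hard stop); starts between 0 and 0.002. The lid is a tight sliding fit: about 5 N straight down on the knob moves it, and it stays where it is left; keep the push well under 40 N. While it stands proud, a plain collar up to 10 mm high, often in shadow, shows between it and the rim.
- pot_blue: Loose black cast-iron teapot with a blue lid knob, 0.85 kg: body 122 mm across and 86 mm tall, foot 86 mm across; a spout sticks out to 94 mm from the centre along its own -x and up to 84 mm high. Origin: centre of its underside, z up.
- knob_blue (a point): Centre of the flat top of the blue knob of that teapot's lid; the knob is a vertical disc 32 mm across and 14 mm thick on a rubber stem on the lid (lid 68 mm across). The top is 132 mm above the table with the lid fully raised, 122 mm with the lid home; the stem is springy, so the knob itself gives 1 mm for each 2 N (10 mm at most) and springs back.
- lid_blue (a joint): How far that lid is pushed down into the teapot's mouth, m: 0 fully raised, 0.010 fully home on the rim (hard stop); starts between 0 and 0.002. The lid is a tight sliding fit: about 5 N straight down on the knob moves it, and it stays where it is left; keep the push well under 40 N. While it stands proud, a plain collar up to 10 mm high, often in shadow, shows between it and the rim.
- console: Fixed grey inspection box with three push buttons in a row on its flat top; 100 mm along its x, 150 mm along its y, 55 mm tall. Origin: centre of its underside. The buttons lie on its y axis, 47 mm apart: green at +47 mm, yellow in the middle, red at -47 mm.
- btn_green_top (a point): Centre of the top face of the green button, 28 mm across, facing up; 77 mm above the table when up, 71 mm when fully down.
- btn_green (a joint): Travel of the green button, m: 0 up, 0.006 fully down; sprung, fully down takes 5 N, comes back up when released.
- btn_yellow_top (a point): Centre of the top face of the yellow button, 28 mm across, facing up; 77 mm above the table when up, 71 mm when fully down.
- btn_yellow (a joint): Travel of the yellow button, m: 0 up, 0.006 fully down; sprung, fully down takes 5 N, comes back up when released.
- btn_red_top (a point): Centre of the top face of the red button, 28 mm across, facing up; 77 mm above the table when up, 71 mm when fully down.
- btn_red (a joint): Travel of the red button, m: 0 up, 0.006 fully down; sprung, fully down takes 5 N, comes back up when released.
- jar_red: Bystander: loose glass jar with a red cap, 64 mm across, 75 mm tall. Origin: middle of its underside.
- jar_white: Bystander: loose grey jar with a white cap, 68 mm across, 85 mm tall. Origin: middle of its underside.
- tin: Bystander: loose small brass-coloured tin with a white cap, 48 mm across, 45 mm tall. Origin: middle of its underside.
- spatula: Bystander: loose spatula lying flat, 200 mm long. Origin: middle of its length, on the table; it lies along its own x, handle to -x.
- brush: Bystander: loose brush lying flat, 200 mm long. Origin: middle of its length, on the table; it lies along its own x, handle to -x.

How it is judged:
By the outcome, as a careful person would: the job done as asked, in the order asked, and still so for the second after the job is handed in, with the robot touching nothing.
It also fails if it takes over 42 s, if anything falls off the work surface, if the arm or the gripper's body presses on something with over 40 N, if the wrist force passes 120 N, or if a joint passes its speed limit or range.

## Robot

A 6-joint arm with a two-finger parallel gripper is mounted at the origin on the work surface. World frame = base frame: x ahead of the robot, y to its left, z up, the work surface at z = 0. Lengths are in m, angles in rad, forces in N, time in s.
With the tool pointing down it reaches from about 0.3 to 0.75 m from the base axis. Payload 8.5 kg.
Tool frame: the origin (TCP) lies on the centre line of the jaws, within the pads' length; the fingertips stand 17 mm ahead of it and the grasp point (between the pads) lies 2 mm behind it; z points along the fingers, y is the line along which they close (so a half turn about z gives the same grasp; the last joint's range is limited). The gripper opens to 85 mm and grips with 20 to 120 N. Pads are 22 mm wide; open, the fingers measure 114 mm over their backs; the gripper's body (76 mm by 85 mm) begins 54 mm behind the grasp point. The pads swing forward as they close: fully open they stand 13 mm farther back than shut.
Start: joints at [1.019, 0.381, 1.297, -0, 1.464, -0.215], TCP at [0.182, 0.519, 0.248] pointing down, gripper open.
Joint ranges: [-3.11, 3.11], [-0.89, 2.33], [0.22, 2.48], [-1.42, 4.56], [0.17, 2.85], [-2.88, 2.88]. Speed limits (rad/s): [2.39, 2.39, 3.14, 3.14, 3.14, 3.14].

## Interface

Orientations are given as a rotation vector (axis times angle).
In Python, from cell import env gives the robot as it stands.
- The arm moves only by the tool move_tool, called after "Emit:" by a JSON object that holds its "op" and its "data". Schema: {"type":"object","properties":{"ticks":{"type":"array","items":{"type":"object","properties":{"x":{"type":"number"},"y":{"type":"number"},"z":{"type":"number"},"wx":{"type":"number"},"wy":{"type":"number"},"wz":{"type":"number"}},"additionalProperties":false},"minItems":1,"maxItems":10},"jaw":{"type":"number"},"only":{"type":"string"},"quiet":{"type":"boolean"},"lines":{"type":"string"}},"required":["ticks"],"additionalProperties":false}. ticks is a list of rows, 1 to 10 of them, each an object with the fields x, y, z (the shift in shares of the most that a row can go, 1 being 50 mm), wx, wy, wz (a rotation vector in a scale on which 1.0 is 180 degrees); a field left out counts as zero; each row shifts and turns the commanded pose from where the row before left it, along the tool's axes as they then stand; what a row does not reach is not made up. A row lasts 1/10 s, in which the tool goes at most 0.05 m and 0.15 rad, less where a joint would pass 70% of its speed; a pose out of reach is approached as far as the arm can. jaw is the finger opening in m, set as the call begins (left out keeps the last). The fingers move at their own pace and stop on an object; the grip force is fixed at half the most. Time passes only in rows, so rows that do not move let the fingers close. The tool returns the time, the measured TCP pose, the force, the opening and the grip force at its end. only (a regular expression) keeps the lines of the reply that match it, lines (a string "A,B") keeps lines A to B, and quiet returns only ok. Input that does not fit is refused with a message, and nothing moves.
- env.state(): the state, without advancing time (a new reading comes with each control period).
- env.grab_frame(name): name is "scene" or "side" or "wrist"; returns a dict with "img" (384x512x3 uint8, blue, green, red), "fx", "fy", "cx", "cy" (pixels), "k1" (the pictures are not rectified: a ray, as slopes to the right and down, at radius r is drawn at 1 + k1 r^2 times it, then the intrinsics apply), "position" and "attitude" of the camera in the world. Camera axes: x right, y down, z forward; pixel columns grow to the right and rows downward; lengths in m; the calibration is good to about 2 mm. A picture is of the moment at which its call begins. There is no depth.
- env.hand_in(): hands the job in; it is judged then, once.
The state is a dict: "time_s": time; "q": joint angles; "joint_vel": joint speeds; "joint_efforts": joint torques, N m; "eef_pos": TCP position; "ee_rot": TCP orientation; "ft_force": force on the tool from outside, world axes, zero at the start; "ft_torque": the same for the moment, N m; "width": finger opening in m; "gripper_force": force on a finger pad.
Only numpy, scipy, OpenCV 4.12 (cv2) and the standard library are available. Lean on these libraries where they do the work, as an engineer would, in place of code of your own. Each camera call takes 0.05 s, during which the arm holds its last target. There are 200 camera calls.

## Working session

There is one attempt and no reset: what is moved stays moved. The work goes in short steps, Python scripts to look and compute and a tool call to move; the robot and the scene stay as the last step left them, time stands still between calls to the robot, and variables do not carry over. Pictures are saved under pics/ and viewed, at most 10 in all, crops included, and the job is handed in when it is done.

```bash
mkdir -p pics; ls; cat > h.py <<'E'
import cv2,numpy as np
from scipy.spatial.transform import Rotation as R
from cell import env
def Rm(a):
    a=np.array(a,float)
    return a if a.shape==(3,3) else (R.from_rotvec(a) if a.size==3 else R.from_quat(a)).as_matrix()
def ray(f,u,v):
    K=np.array([[f['fx'],0,f['cx']],[0,f['fy'],f['cy']],[0,0,1]],float)
    p=cv2.undistortPoints(np.array([[[u,v]]],float),K,np.array([f['k1'],0,0,0,0.]))[0,0]
    return np.array(f['position'],float),Rm(f['attitude'])@np.array([p[0],p[1],1])
def onz(f,u,v,z):
    o,d=ray(f,u,v); return o+d*(z-o[2])/d[2]
def tri(f1,p1,f2,p2):
    o1,d1=ray(f1,*p1);o2,d2=ray(f2,*p2)
    s=np.linalg.lstsq(np.c_[d1,-d2],o2-o1,rcond=None)[0]
    a,b=o1+s[0]*d1,o2+s[1]*d2
    return (a+b)/2,np.linalg.norm(a-b)
E
python3 - <<'E'
from h import *
for n in("scene","side"):
    f=env.grab_frame(n); cv2.imwrite(f"pics/{n}0.png",f['img']); print(n,f['position'],f['attitude'],f['fx'],f['k1'])
s=env.state();print(s['time_s'],s['eef_pos'],s['ee_rot'],s['ft_force'],s['width'])
E
```

```text
cell.py
pics
scene [1.13396069 0.20651421 0.92109395] [-1.5612062  -2.22371456  0.68173163] 376.42551316708585 -0.10339949518171196
side [ 0.40059985 -0.77154517  0.61109848] [-2.09161611  0.30663006 -0.14761956] 350.63168399515723 -0.08864127670458252
0.1 [0.18164199 0.51888763 0.24777265] [-5.26428954e-01 -3.09667105e+00  1.94901503e-03] [-0.06086475 -0.2713582   0.63752582] 0.0853537747741211
```

View pics/scene0.png

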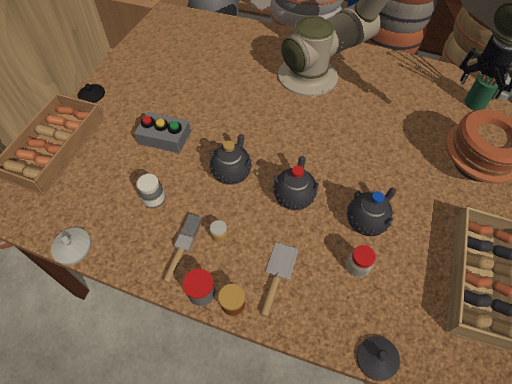

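View pics/side0.png

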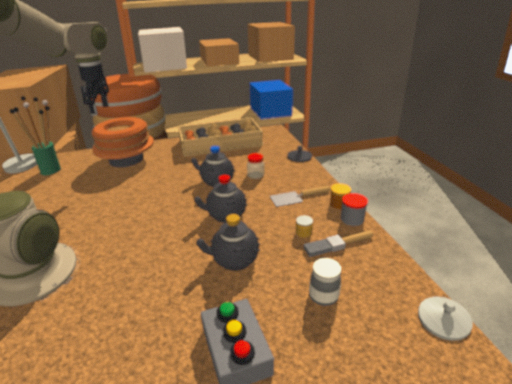

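The scene view shows the brass knob near (229,146), with the red and blue pots to its right and the green button near (174,126). In the side view the brass knob is near (234,218) and green near (228,310). Next I'll measure these.

```bash
cat > m.py <<'E'
from h import *
def blob(img,p,lo,hi,r=14):
    x,y=p;h=cv2.cvtColor(img,cv2.COLOR_BGR2HSV)
    m=cv2.inRange(h,lo,hi);k=np.zeros_like(m);k[y-r:y+r,x-r:x+r]=1;m*=k
    n,l,s,c=cv2.connectedComponentsWithStats(m)
    i=1+np.argmax(s[1:,4]);return c[i],s[i]
F={n:env.grab_frame(n) for n in("scene","side")}
S,D=F["scene"],F["side"]
Y=((17,110,90),(32,255,255));G=((50,100,50),(85,255,255));RD=((0,150,80),(6,255,255))
for nm,ps,pd,c,z in[("brass",(229,146),(234,218),Y,.125),("green",(174,126),(228,310),G,.074),("yel",(161,123),(235,328),Y,.074),("redk",(298,171),(224,180),RD,.125)]:
    a,sa=blob(S['img'],ps,*c);b,sb=blob(D['img'],pd,*c)
    t,g=tri(S,a,D,b)
    print(nm,a.round(1),sa,b.round(1),sb,t.round(4),round(g,4),onz(S,*a,z).round(4),onz(D,*b,z).round(4))
cv2.imwrite("pics/c1.png",np.hstack([cv2.resize(S['img'][110:190,130:230],(400,320),interpolation=2),cv2.resize(D['img'][205:285,190:290],(400,320),interpolation=2)]))
E
python3 m.py
```

```text
brass [228.6 145.6] [223 140  12  12 110] [232.6 219. ] [225 213  16  13 154] [ 0.5193 -0.097   0.1264] 0.0009 [ 0.5177 -0.0974  0.125 ] [ 0.52   -0.0955  0.125 ]
green [173.9 125.3] [170 122   9   8  61] [226.6 309.2] [219 302  16  15 183] [ 0.4568 -0.3104  0.0703] 0.0009 [ 0.4592 -0.308   0.074 ] [ 0.4568 -0.3139  0.074 ]
yel [160.  122.2] [156 118   9   9  65] [233.7 327.1] [226 319  17  17 228] [ 0.4607 -0.3568  0.0722] 0.0007 [ 0.4617 -0.3555  0.074 ] [ 0.4607 -0.3584  0.074 ]
redk [297.5 171. ] [292 165  12  13 121] [224.  178.3] [218 174  13  10  99] [0.5388 0.1071 0.1265] 0.0004 [0.5375 0.107  0.125 ] [0.5393 0.1096 0.125 ]
```

View pics/c1.png

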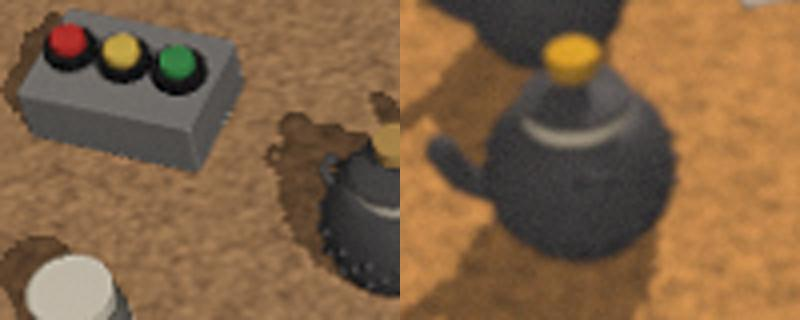

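The side view shows a light collar band under the brass lid. Triangulated heights fit the given sizes: knob (0.519,-0.097), green (0.458,-0.311), and a green to yellow spacing of 47 mm. Now the travel deltas in tool axes.

```bash
cat > d.py <<'E'
import sys
from h import *
s=env.state();t=np.array([float(x) for x in sys.argv[1:4]])
M=Rm(s['ee_rot']);print(s['eef_pos'],M.round(3).tolist(),"tool delta",(M.T@(t-s['eef_pos'])).round(4),"F",np.round(s['ft_force'],2),s['time_s'],s['width'])
E
python3 d.py .519 -.0965 .19
```

```text
[0.18166411 0.51896614 0.24795286] [[-0.944, 0.331, -0.001], [0.331, 0.944, -0.001], [0.0, -0.001, -1.0]] tool delta [-0.5218 -0.4693  0.0582] F [ 0.41 -1.38  0.81] 0.2 0.08544086880988423
```

Careful with the scale: shifts go in shares of 50 mm and turns go in shares of 180 degrees. That gives: -0.029 m is -0.58, -0.026 m is -0.52.

Emit:
{"op": "move_tool", "data": {"ticks": [{"x": -0.58, "y": -0.52}, {"x": -0.58, "y": -0.52}, {"x": -0.58, "y": -0.52}, {"x": -0.58, "y": -0.52}, {"x": -0.58, "y": -0.52}, {"x": -0.58, "y": -0.52}, {"x": -0.58, "y": -0.52}, {"x": -0.58, "y": -0.52}, {"x": -0.58, "y": -0.52}], "jaw": 0}}

```text
time_s: 1.1
eef_pos: [0.3512, 0.2105, 0.2484]
ee_rot: [0.526, 3.097, 0.0]
ft_force: [0.5, -0.2, -0.4]
width: -0.0002
gripper_force: 0.0
```

Emit:
{"op": "move_tool", "data": {"ticks": [{"x": -0.58, "y": -0.52}, {"x": -0.58, "y": -0.52}, {"x": -0.58, "y": -0.52}, {"x": -0.58, "y": -0.52}, {"x": -0.58, "y": -0.52}, {"x": -0.58, "y": -0.52}, {"x": -0.58, "y": -0.52}, {"x": -0.58, "y": -0.52}, {"x": -0.58, "y": -0.52}, {}]}}

```text
time_s: 2.1
eef_pos: [0.5212, -0.0988, 0.2475]
ee_rot: [-0.532, -3.096, 0.001]
ft_force: [-0.2, 0.7, -0.3]
width: -0.0001
gripper_force: 0.0
```

```bash
python3 d.py .519 -.0965 .165
python3 - <<'E'
from h import *
f=env.grab_frame("wrist");cv2.imwrite("pics/w1.png",f['img']);print(f['position'],f['attitude'])
E
```

```text
[ 0.52122087 -0.09879671  0.24745197] [[-0.943, 0.334, -0.0], [0.334, 0.943, -0.001], [0.0, -0.001, -1.0]] tool delta [0.0029 0.0015 0.0825] F [-0.25  0.72 -0.26] 2.1 -6.406902499170955e-05
[ 0.45585524 -0.07635316  0.37338127] [2.37829177 1.6781148  0.22909015]
```

View pics/w1.png

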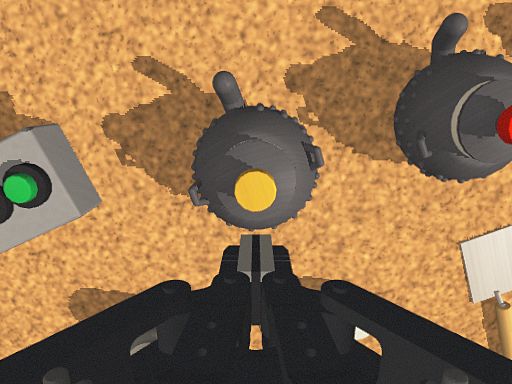

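The wrist view shows the brass knob disc at (255,191), straight ahead of the closed fingertips at (256,240). The green button is at (20,188). I'll refine both positions.

```bash
cat > w.py <<'E'
from h import *
f=env.grab_frame("wrist");h=cv2.cvtColor(f['img'],cv2.COLOR_BGR2HSV)
for nm,lo,hi,x,y,z in[("knob",(20,150,120),(32,255,255),255,191,.131),("green",(50,100,50),(85,255,255),20,188,.077)]:
    m=cv2.inRange(h,lo,hi)
    n,l,s,c=cv2.connectedComponentsWithStats(m);
    i=1+np.argmin(np.hypot(*(c[1:]-[x,y]).T)+(s[1:,4]<50)*999);print(nm,c[i],s[i],onz(f,*c[i],z).round(4))
    b=s[i];print("diam",np.linalg.norm(onz(f,b[0],b[1]+b[3]/2,z)-onz(f,b[0]+b[2],b[1]+b[3]/2,z)).round(4))
E
python3 w.py
```

```text
knob [253.07307387 192.99841144] [ 233  174   41   39 1259] [ 0.5172 -0.0984  0.131 ]
diam 0.0305
green [ 18.45188794 189.38733252] [  2 174  34  31 821] [ 0.4552 -0.3073  0.077 ]
diam 0.0329
```

To row units: 0.025 m is 0.5, 0.02 m is 0.4.

Emit:
{"op": "move_tool", "data": {"ticks": [{"x": 0.068, "y": 0.004, "z": 0.4}, {"z": 0.5}, {"z": 0.5}, {"z": 0.36}, {"z": 0.1}, {}]}}

```text
time_s: 2.8
eef_pos: [0.5163, -0.0931, 0.1554]
ee_rot: [-0.525, -3.097, -0.0]
ft_force: [0.1, -0.4, 0.6]
width: -0.0003
gripper_force: 0.0
```

```bash
python3 d.py .518 -.0975 .139
```

```text
[ 0.51632132 -0.09306039  0.15535856] [[-0.944, 0.33, -0.001], [0.33, 0.944, 0.0], [0.001, 0.0, -1.0]] tool delta [-0.0031 -0.0036  0.0164] F [ 0.07 -0.42  0.61] 2.8 -0.0003153533010252765
```

To row units: -0.0035 m is -0.07, -0.003 m is -0.06.

Emit:
{"op": "move_tool", "data": {"ticks": [{"x": -0.06, "y": -0.07}, {}, {}]}}

```text
time_s: 3.1
eef_pos: [0.5186, -0.0983, 0.156]
ee_rot: [0.527, 3.096, -0.0]
ft_force: [0.3, 0.3, -0.1]
width: -0.0
gripper_force: 0.0
```

```bash
python3 d.py .518 -.0975 .139
```

```text
[ 0.51855442 -0.09828274  0.15601385] [[-0.944, 0.331, 0.001], [0.331, 0.944, -0.001], [-0.001, -0.0, -1.0]] tool delta [0.0008 0.0006 0.017 ] F [ 0.27  0.3  -0.09] 3.1 -4.0086541302478856e-05
```

To row units: 0.004 m is 0.08, 0.002 m is 0.04.

Emit:
{"op": "move_tool", "data": {"ticks": [{"z": 0.08}, {"z": 0.04}, {"z": 0.04}, {"z": 0.04}, {"z": 0.04}, {}]}}

```text
time_s: 3.7
eef_pos: [0.5183, -0.0981, 0.1433]
ee_rot: [-0.526, -3.097, 0.0]
ft_force: [-1.7, -0.4, 3.8]
width: -0.0002
gripper_force: 2.0
```

Emit:
{"op": "move_tool", "data": {"ticks": [{"z": 0.04}, {"z": 0.04}, {}]}}

```text
time_s: 4.0
eef_pos: [0.5182, -0.0981, 0.1391]
ee_rot: [-0.527, -3.097, -0.0]
ft_force: [-1.6, 0.3, 2.8]
width: -0.0
gripper_force: 2.0
```

Emit:
{"op": "move_tool", "data": {"ticks": [{"z": 0.04}, {"z": 0.04}, {}]}}

```text
time_s: 4.3
eef_pos: [0.5183, -0.0981, 0.1353]
ee_rot: [0.527, 3.097, 0.0]
ft_force: [-2.6, 0.0, 8.3]
width: 0.0003
gripper_force: 3.7
```

To row units: 0.002 m is 0.04.

Emit:
{"op": "move_tool", "data": {"ticks": [{"z": 0.04}, {}]}}

```text
time_s: 4.5
eef_pos: [0.5183, -0.0981, 0.1336]
ee_rot: [0.526, 3.097, -0.0]
ft_force: [-3.0, 2.2, 10.6]
width: 0.0002
gripper_force: 5.3
```

Emit:
{"op": "move_tool", "data": {"ticks": [{"z": 0.04}, {}, {}]}}

```text
time_s: 4.8
eef_pos: [0.5183, -0.0981, 0.1321]
ee_rot: [0.526, 3.096, -0.0]
ft_force: [-4.7, 1.9, 13.5]
width: -0.0002
gripper_force: 6.7
```

13.5 N with the tip at 0.115 matches a lid that is home (122 mm minus 6.8 mm of give), so I'll retract and check.

To row units: -0.03 m is -0.6, -0.02 m is -0.4.

Emit:
{"op": "move_tool", "data": {"ticks": [{"z": -0.1}, {"z": -0.2}, {"z": -0.4}, {"z": -0.6}, {"z": -0.6}, {"z": -0.4}, {}]}}

```text
time_s: 5.5
eef_pos: [0.5193, -0.0985, 0.2489]
ee_rot: [0.526, 3.092, -0.002]
ft_force: [-0.9, -0.3, -0.2]
width: -0.0001
gripper_force: 0.0
```

```bash
python3 m.py; python3 w.py; python3 d.py .456 -.309 .115; python3 - <<'E'
from h import *
S=env.grab_frame("wrist")['img'];D=env.grab_frame("side")['img']
cv2.imwrite("pics/c2.png",np.hstack([cv2.resize(S[90:240,170:340],(400,350),interpolation=2),cv2.resize(D[205:275,195:275],(400,350),interpolation=2)]))
E
```

```text
brass [228.9 147.8] [223 143  12  11 108] [232.8 222.2] [225 216  16  14 155] [ 0.5192 -0.0969  0.1169] 0.0007 [ 0.525  -0.0937  0.125 ] [ 0.5175 -0.1083  0.125 ]
green [173.9 125.3] [170 122   9   8  61] [226.6 309.2] [219 302  16  15 180] [ 0.4567 -0.3104  0.0704] 0.0008 [ 0.4592 -0.308   0.074 ] [ 0.4567 -0.3138  0.074 ]
yel [160.  122.2] [156 118   9   9  66] [233.8 327.1] [226 319  17  17 228] [ 0.4606 -0.3568  0.0723] 0.0009 [ 0.4615 -0.3556  0.074 ] [ 0.4608 -0.3585  0.074 ]
redk [297.4 171.1] [292 165  12  13 122] [221.5 178.9] [218 175   8   9  50] [0.5336 0.1075 0.1234] 0.0048 [0.5375 0.1069 0.125 ] [0.5317 0.1078 0.125 ]
knob [255.52801358 192.17572156] [ 236  174   40   38 1178] [ 0.5149 -0.0976  0.131 ]
diam 0.0295
green [ 19.34750911 190.63304982] [  2 176  35  30 823] [ 0.4552 -0.3072  0.077 ]
diam 0.0337
[ 0.51799032 -0.09801202  0.24527262] [[-0.944, 0.331, -0.002], [0.331, 0.944, 0.001], [0.002, 0.0, -1.0]] tool delta [-0.0115 -0.2196  0.1302] F [-0.42  0.08 -0.6 ] 5.65 4.933573023288172e-05
```

View pics/c2.png

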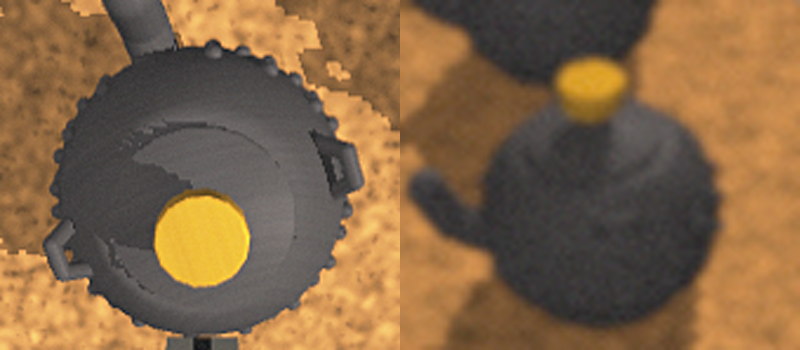

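The collar has gone and the knob dropped 9.5 mm without moving in xy, so the lid is home and the pot has not moved. On to the green button.

To row units: -0.04 m is -0.8, -0.002 m is -0.04.

Emit:
{"op": "move_tool", "data": {"ticks": [{"x": -0.04, "y": -0.6}, {"x": -0.04, "y": -0.8}, {"x": -0.04, "y": -0.8}, {"x": -0.04, "y": -0.8, "z": 0.4}, {"x": -0.04, "y": -0.8, "z": 0.6}, {"x": -0.04, "y": -0.6, "z": 0.6}, {"z": 0.6}, {"z": 0.4}, {}, {}]}}

```text
time_s: 6.75
eef_pos: [0.457, -0.3097, 0.1164]
ee_rot: [-0.526, -3.097, -0.001]
ft_force: [-0.8, 0.7, 0.6]
width: -0.0001
gripper_force: 0.0
```

```bash
python3 d.py .456 -.309 .1
```

```text
[ 0.45704551 -0.3096601   0.11640975] [[-0.944, 0.33, -0.0], [0.33, 0.944, 0.0], [0.0, 0.0, -1.0]] tool delta [0.0012 0.0003 0.0164] F [-0.76  0.68  0.57] 6.75 -0.00010952006378656382
```

To row units: 0.01 m is 0.2, 0.008 m is 0.16.

Emit:
{"op": "move_tool", "data": {"ticks": [{"x": 0.02, "z": 0.2}, {"z": 0.16}, {"z": 0.06}, {"z": 0.04}, {"z": 0.04}, {}]}}

```text
time_s: 7.35
eef_pos: [0.456, -0.3093, 0.0914]
ee_rot: [-0.526, -3.097, -0.0]
ft_force: [0.1, 2.0, 3.1]
width: 0.0003
gripper_force: 1.4
```

Emit:
{"op": "move_tool", "data": {"ticks": [{"z": 0.03}, {}]}}

```text
time_s: 7.55
eef_pos: [0.4561, -0.3093, 0.09]
ee_rot: [0.526, 3.097, -0.0]
ft_force: [-0.6, 1.6, 3.2]
width: -0.0
gripper_force: 1.8
```

Emit:
{"op": "move_tool", "data": {"ticks": [{"z": 0.02}, {}]}}

```text
time_s: 7.75
eef_pos: [0.456, -0.3093, 0.0889]
ee_rot: [0.527, 3.097, -0.0]
ft_force: [0.1, 0.8, 5.0]
width: -0.0001
gripper_force: 2.1
```

To row units: 0.001 m is 0.02.

Emit:
{"op": "move_tool", "data": {"ticks": [{"z": 0.02}, {}]}}

```text
time_s: 7.95
eef_pos: [0.4561, -0.3093, 0.088]
ee_rot: [0.526, 3.097, -0.0]
ft_force: [-1.3, 2.6, 6.3]
width: 0.0
gripper_force: 2.8
```

Emit:
{"op": "move_tool", "data": {"ticks": [{"z": 0.01}, {}]}}

```text
time_s: 8.15
eef_pos: [0.4561, -0.3094, 0.088]
ee_rot: [0.526, 3.097, -0.0]
ft_force: [-0.9, 3.8, 10.7]
width: -0.0001
gripper_force: 5.0
```

The tip has stopped at 71 mm and force has jumped to 10.7 N, so the button is fully down. Releasing it.

To row units: -0.03 m is -0.6, -0.02 m is -0.4.

Emit:
{"op": "move_tool", "data": {"ticks": [{"z": -0.1}, {"z": -0.2}, {"z": -0.4}, {"z": -0.6}, {"z": -0.6}, {"z": -0.4}, {}, {}, {}]}}

```text
time_s: 9.05
eef_pos: [0.4556, -0.3091, 0.2013]
ee_rot: [-0.526, -3.095, -0.002]
ft_force: [0.1, -0.0, 0.0]
width: -0.0001
gripper_force: 0.0
```

```bash
python3 m.py; python3 -c "
from h import *
S=env.grab_frame('scene')['img'];cv2.imwrite('pics/s2.png',S)"
```

```text
brass [228.9 147.9] [223 143  12  11 108] [233.7 222. ] [228 216  13  14 129] [ 0.5208 -0.0967  0.1175] 0.0026 [ 0.5251 -0.0935  0.125 ] [ 0.5198 -0.1082  0.125 ]
green [173.9 125.3] [170 122   9   8  61] [226.7 309.3] [219 302  16  15 182] [ 0.4568 -0.3105  0.0703] 0.0011 [ 0.4592 -0.308   0.074 ] [ 0.4569 -0.3141  0.074 ]
yel [160.  122.2] [156 118   9   9  66] [233.7 327.1] [226 319  17  17 229] [ 0.4606 -0.3568  0.0723] 0.0009 [ 0.4615 -0.3556  0.074 ] [ 0.4607 -0.3585  0.074 ]Traceback (most recent call last):
  File "m.py", line 11, in <module>
    a,sa=blob(S['img'],ps,*c);b,sb=blob(D['img'],pd,*c)
                                   ~~~~^^^^^^^^^^^^^^^^
  File "m.py", line 6, in blob
    i=1+np.argmax(s[1:,4]);return c[i],s[i]
        ~~~~~~~~~^^^^^^^^^
    return _wrapfunc(a, 'argmax', axis=axis, out=out, **kwds)
    return bound(*args, **kwds)
ValueError: attempt to get argmax of an empty sequence
```

View pics/s2.png

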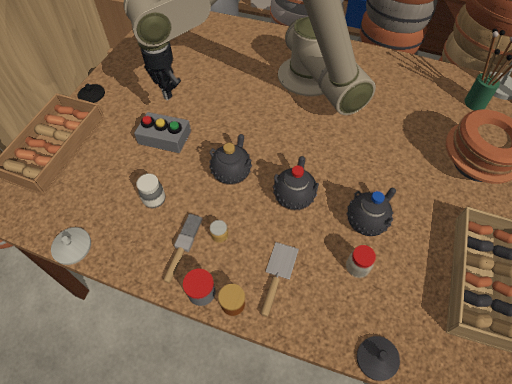

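The scene view shows everything in place: the brass knob at (229,148) is lowered, green is back up at (174,125), and the gripper is clear at (165,85). The script error was only the arm hiding the red knob from the side camera.

```bash
python3 -c "
from cell import env
print(env.hand_in())"
```

```text
the job is handed in; nothing more can be done
None
```

I pressed the brass-knob lid fully home (13.5 N peak), pressed the green button right down and let it come back up, saw nothing else moved in the final picture, and handed the job in at about 9 s; the result of the judging was not shown.

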